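# Register a blank in its gauging place and select its channel the short way

### The arm

A 7-joint arm with a two-finger parallel gripper is mounted at the origin on the work surface. World frame = base frame: x ahead of the robot, y to its left, z up, the work surface at z = 0. Lengths are in mm, angles in rad, forces in N, time in s.
With the tool pointing down it reaches from about 425 to 825 mm from the base axis. Payload 3.6 kg.
Tool frame: the origin (TCP) lies between the finger pads; the fingertips stand manip.tcp_to_tips ahead of it and the grasp point (between the pads) lies 6 mm ahead of it (manip.tcp_to_tips is the distance from the TCP to the fingertips, in mm); z points along the fingers, x is the direction in which the jaws open and shut, and the axes are right-handed (so a half turn about z gives the same grasp; the last joint's range is limited). The gripper opens to 93 mm and grips with 3 to 60 N. Pads are 15 mm wide; open, the fingers measure 128 mm over their backs; the gripper's body (75 mm by 188 mm) begins 65 mm behind the grasp point.
Start: joints at [1.298, 0.615, -0.013, 1.423, 0.008, 1.103, -0.04], TCP at [158.81, -630.272, 243.64] pointing down, gripper open.
Joint ranges: [-3.12, 3.12], [-0.3, 2.06], [-1.34, 1.32], [0.26, 2.42], [-1.36, 4.5], [0.01, 1.98], [-2.84, 2.84]. Speed limits (rad/s): [2.79, 2.79, 3.14, 3.14, 3.14, 3.14, 3.14].

### API

Orientations are given as a unit quaternion [x, y, z, w].
In Python, from workcell import manip, vision gives the robot as it stands. The module is installed in compiled form; this text tells all that it offers.
- The arm moves only by the shell command python3 -m creep 'ROWS'. ROWS is JSON, a list that holds one entry, the list of rows, each a list of 7 numbers: the shift along the tool's x, y, z in units of 30 mm (1.0 is 30 mm), then the turn, a rotation vector about the tool's x, y, z in units of 6 degrees (1.0 is 6 degrees), then the finger opening in mm, from 0 to 93. In form: [[[dx, dy, dz, ax, ay, az, claw], ...]]. A call has 1 to 8 rows; each row is the pose to reach, as a shift and turn from the pose measured when the call began, along the tool's axes at that moment; what a row does not reach only later rows make up. A row lasts 1/12 s, in which the tool goes at most 41.7 mm and 7.16 degrees, less where a joint would pass 70% of its speed; a pose out of reach is approached as far as the arm can. A call with a gripper value outside its range is refused whole. The fingers move at their own pace and stop on an object; the grip force is fixed at half the most. Time passes only in rows, so rows that repeat a pose let the fingers close. It gives the time, the measured TCP pose, the force and the opening at its end, in the units of the state.
- manip.get_state(): the state, without advancing time (a new reading comes with each control period).
- vision.capture(name): name is "scene" or "top" or "wrist"; returns a dict with "image" (400x640x3 uint8, red, green, blue), "fx", "fy", "cx", "cy" (pixels), "distortion" ([k1, k2, p1, p2, k3] as OpenCV has them; the pictures are not rectified), "position" and "rotation" of the camera in the world; the wrist camera has in their place "tool_from_camera" (4x4, takes a point from camera to tool coordinates, whose origin is the TCP and whose axes are the tool frame's). Camera axes: x right, y down, z forward; pixel columns grow to the right and rows downward; lengths in mm; the calibration is good to about 2 mm. A picture is of the moment at which its call begins: read the wrist's pose just before it. There is no depth.
- manip.hand_in(): hands the job in, once; it reports no verdict.
The state is a dict: "clock": time; "joint_positions": joint angles; "joint_velocities": joint speeds; "tau": joint torques, N m; "tool_pos": TCP position; "eef_rot": TCP orientation; "contact_force": force on the tool from outside, world axes, zero at the start; "wrist_torque": the same for the moment, N m; "grip_width": finger opening in mm.
Only numpy, scipy, OpenCV 4.12 (cv2) and the standard library are available. Lean on these libraries where they do the work, as an engineer would, in place of code of your own. Each camera call takes 0.05 s, during which the arm holds its last target. There are 200 camera calls.

### The job

One bar blank lies askew in one of the four places of the gauging fixture: push it square and fully home against the two side buttons and the end stop of that place. Turn the console's endless selector the shorter way round from where it stands, until its nose points at the channel mark with as many dots as that place. Do not knock the delicate probes, leave the setting master, caliper, bottle and parts bin where they are, and let go of everything.

Things in the scene. Friction and masses are not known exactly. Their poses are not given: they have to be found in the camera images.
- fixture: Aluminium base plate, fixed, 176 (x) x 344 (y) x 12 mm. Origin: centre of its underside; x away from the operator (robot side), y to the operator's left. Four identical stations stand on it at y = +126, +42, -42, -126 mm (x = 0): places 1 to 4 from left to right, each with that many black dots on the plate at its near edge.
- station: The station in which the askew blank lies, at any of the four places (its y in the fixture's frame tells which). Fixed, dark steel. Origin: centre of its underside, 12 mm above the bench; axes as the fixture's. Floor 130 (x) x 72 (y) x 6 mm. Near end (-x) and right side (-y) open; a right-hand neighbour's fence begins at y = -50 mm. A registered blank's centre is at x = 2, y = 14 mm, no turn.
- side_stop (a point): Midway between the faces of the station's two round side buttons (48 mm apart along x), at x = -6, y = 24 mm in the station's frame, 7 mm above its floor. The blank's left long face belongs against both. They sit on a fence along the +y side: y 26 to 34 mm, x -49 to 37 mm, 12 mm above the floor.
- end_stop (a point): On the face of the station's end stop at its far (+x) end, at x = 34, y = 14 mm in the station's frame, 7 mm above its floor. A steel block, y -2 to 26 mm, 12 mm thick, 14 mm above the floor, with a small bore in its face through which the probe measures; its tip is drawn back. The blank's far end belongs against it.
- probe: Pencil probe of that station with its clamp block, delicate. Its frame is the station's. The 8 mm probe lies along x at y = 14 mm, 8 mm above the floor, from x = 46 (behind the end stop) to 89 mm; clamp block x 49 to 63 mm, y 3 to 25 mm, 26 mm above the floor, with an 11 mm screw on top up to 34 mm above the floor.
- probe_b: Probe of a second, identical station; same shape, frame is that station's.
- probe_c: Probe of a third, identical station; same shape, frame is that station's.
- probe_d: Probe of the fourth, identical station; same shape, frame is that station's.
- blank: The bar blank: bright steel, 64 (x) x 20 (y) x 14 mm (z), 0.11 to 0.18 kg, loose, with a 6 mm wide slot, open above, running 12 mm into its far (+x) end. Origin: centre of its underside. It starts on the station's floor, its centre 9 to 18 mm to the right of and 8 to 27 mm short of where it belongs, turned up to 0.2 rad either way.
- blank_side_near (a point): Point on the blank's left long face (+y), 30 mm towards the near end from its middle, 7 mm above its underside.
- blank_side_far (a point): Point on the blank's left long face (+y), 30 mm towards the far end from its middle, 7 mm above its underside.
- blank_end (a point): Middle of the blank's far (+x) end face, 7 mm above its underside.
- console: Grey channel console, fixed, 190 (x) x 160 (y) mm, flat panel 58 mm high, display hood 78 mm high from x = 37 mm on. Origin: centre of its underside; x away from the operator, y to the left. Selector axis at x = -32, y = 0 mm. White marks round it, 72 degrees apart: a short bar (stand-by) towards +x, then clockwise seen from above one, two, three and four dots: channels 1 to 4.
- selector (a joint): Selector angle in rad, positive clockwise seen from above, 0 with its nose at the stand-by bar; endless, no clicks or stops, held by friction of 0.06 N m. Starts within 0.4 of stand-by. By the shorter way channels 1, 2 are at +1.257, +2.513 and channels 3, 4 at -2.513, -1.257; beyond +3.0 or -3.0 it has gone the long way.
- selector_grip (a point): Point on the selector's axis at the height to grip, 82 mm above the bench. Turns with it: x points along the bar to the nose. The knob: grey skirt 42 mm wide and 6.5 mm high, on it a bar 40 mm long (21 mm behind to 19 mm ahead of the axis), 14 mm wide, 64.5 to 90.5 mm above the bench.
- selector_nose (a point): Tip of the selector's narrow pointer nose (6 mm wide), 29 mm from the axis, 70 mm above the bench.
- master: Setting master, a stepped steel disc 38 mm wide and 26 mm high standing in one of the other stations. Origin: centre of its underside. Bystander.
- caliper: Digital caliper, 230 mm long (along its y), 75 mm across its jaws and 12 mm high, lying on the bench beyond the console. Bystander.
- bottle: White bottle, 48 mm wide and 130 mm high, standing on the bench by the near side of the console. Origin: centre of its underside. Bystander.
- bin: Open blue bin, 120 x 90 x 34 mm, with spare blanks, on the bench beyond the fixture. Origin: centre of its underside. Bystander.

How it is judged:
By the outcome, as a careful person would: the job done as asked, in the order asked, and still so for the second after the job is handed in, with the robot touching nothing.
It also fails if it takes over 70 s, if anything falls off the work surface, if the arm or the gripper's body presses on something with over 40 N, if the wrist force passes 120 N, or if a joint passes its speed limit or range.

## Working session

There is one attempt and no reset: what is moved stays moved. The work goes in short steps, Python scripts to look and compute and a shell command to move; the robot and the scene stay as the last step left them, time stands still between calls to the robot, and variables do not carry over. Pictures are saved under pics/ and viewed, about 8 in all and at most 12, crops included, and the job is handed in when it is done.

```bash
mkdir -p pics
cat > h.py <<'E'
import numpy as np, cv2
from workcell import manip, vision
from scipy.spatial.transform import Rotation as R
def snap(name,fn):
    s=manip.get_state(); c=vision.capture(name)
    cv2.imwrite('pics/'+fn+'.png',c['image'][:,:,::-1])
    if 'position' in c:
        r=np.array(c['rotation'],float); p=np.array(c['position'],float)
        if r.shape!=(3,3): r=R.from_quat(r).as_matrix()
    else:
        T=np.array(c['tool_from_camera']); q=R.from_quat(s['eef_rot']).as_matrix()
        r=q@T[:3,:3]; p=q@T[:3,3]+np.array(s['tool_pos'])
    K=np.array([[c['fx'],0,c['cx']],[0,c['fy'],c['cy']],[0,0,1]])
    np.savez('pics/'+fn+'.npz',r=r,p=p,K=K,d=np.array(c['distortion']),img=c['image'])
def ray(fn,pts,z):
    """pixels -> world on plane z"""
    f=np.load('pics/'+fn+'.npz'); pts=np.array(pts,float).reshape(-1,1,2)
    u=cv2.undistortPoints(pts,f['K'],f['d'])[:,0]
    d=np.c_[u,np.ones(len(u))]@f['r'].T
    z=np.broadcast_to(z,len(u))
    return f['p']+d*((z-f['p'][2])/d[:,2])[:,None]
def proj(fn,P):
    f=np.load('pics/'+fn+'.npz')
    rv=cv2.Rodrigues(f['r'].T)[0]; return cv2.projectPoints(np.array(P,float).reshape(-1,1,3),rv,-f['r'].T@f['p'],f['K'],f['d'])[0][:,0]
def crop(fn,x0,y0,x1,y1,k,out):
    im=cv2.imread('pics/'+fn+'.png')[y0:y1,x0:x1]
    cv2.imwrite('pics/'+out+'.png',cv2.resize(im,None,fx=k,fy=k,interpolation=cv2.INTER_CUBIC))
E
python3 - <<'E'
from h import *
s=manip.get_state();print(s,manip.tcp_to_tips)
print(R.from_quat(s['eef_rot']).as_matrix().round(3))
for n in('top','scene','wrist'):
    snap(n,n+'0'); f=np.load(f'pics/{n}0.npz'); print(n,f['p'],f['r'].round(3).tolist(),f['K'].tolist())
a=np.vstack([cv2.imread('pics/top0.png'),cv2.imread('pics/scene0.png')])
cv2.imwrite('pics/a.png',cv2.resize(a,None,fx=.75,fy=.75,interpolation=cv2.INTER_AREA))
E
```

```text
{'clock': 0.0, 'joint_positions': array([ 1.29748666,  0.61589263, -0.01260214,  1.42488877,  0.00809815,
        1.10341964, -0.04040592]), 'joint_velocities': array([-0.00045164,  0.0004868 , -0.00139396, -0.00101666,  0.00102533,
        0.00122501, -0.00012665]), 'tau': array([-1.82783579e-04, -4.58934259e+01,  2.09065494e-01, -1.65744156e+01,
       -6.10313891e-02,  2.06660695e-02,  2.58824275e-04]), 'tool_pos': array([ 158.62573578, -629.59133167,  242.50177052]), 'eef_rot': array([ 7.88782645e-01, -6.14670889e-01, -1.02219773e-03, -7.68884790e-04]), 'contact_force': array([ 0.2109102 , -1.05506057,  0.25341078]), 'wrist_torque': array([-0.02441783, -0.03211392, -0.00109014]), 'grip_width': 93.01571313279086} 25.0
[[ 0.244 -0.97  -0.001]
 [-0.97  -0.244  0.002]
 [-0.003  0.    -1.   ]]
top [ 486.60254251  -40.14998341 1052.14448083] [[0.001, -0.997, 0.082], [-1.0, -0.002, -0.002], [0.002, -0.082, -0.997]] [[426.0005218879325, 0.0, 318.54621141488576], [0.0, 426.0005218879325, 204.2233803218581], [0.0, 0.0, 1.0]]
scene [1111.47272294 -585.18817564  683.62775998] [[0.696, 0.437, -0.569], [0.718, -0.445, 0.536], [-0.019, -0.782, -0.624]] [[452.30453642492637, 0.0, 322.88530270915373], [0.0, 452.30453642492637, 198.39260069990547], [0.0, 0.0, 1.0]]
wrist [ 225.67069738 -614.3152343   383.26246984] [[0.245, -0.939, -0.242], [-0.969, -0.238, -0.058], [-0.003, 0.249, -0.969]] [[299.17591682474387, 0.0, 317.38789973946996], [0.0, 299.17591682474387, 197.8851892288867], [0.0, 0.0, 1.0]]
```

View pics/top0.png

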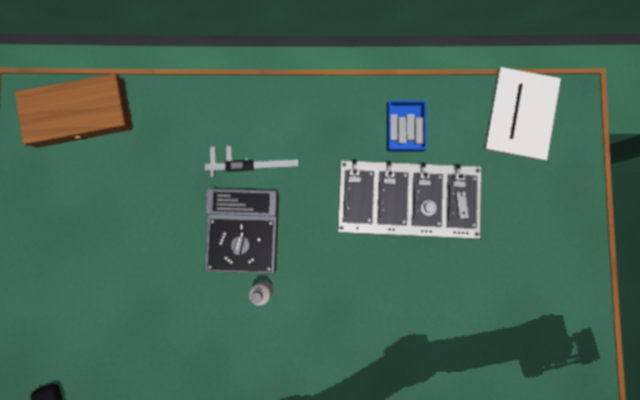

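The top view shows the askew blank in the rightmost place (462,205), so place 4, and the master in place 3 (429,208). The console is at (241,230) with the bottle beside it at (261,292). I'll enlarge both areas.

Run:
```python
from h import *
a=cv2.imread('pics/top0.png')
A=cv2.resize(a[150:250,330:490],None,fx=5,fy=5,interpolation=cv2.INTER_CUBIC)
cv2.imwrite('pics/b.png',A)
B=cv2.resize(a[180:310,190:310],None,fx=4.6,fy=4.6,interpolation=cv2.INTER_CUBIC)
cv2.imwrite('pics/c.png',B)
```

```text
(no output)
```

View pics/b.png

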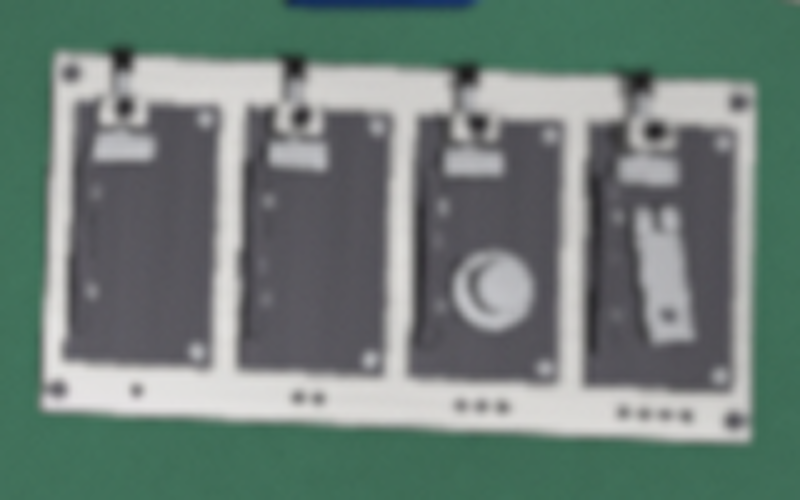

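View pics/c.png

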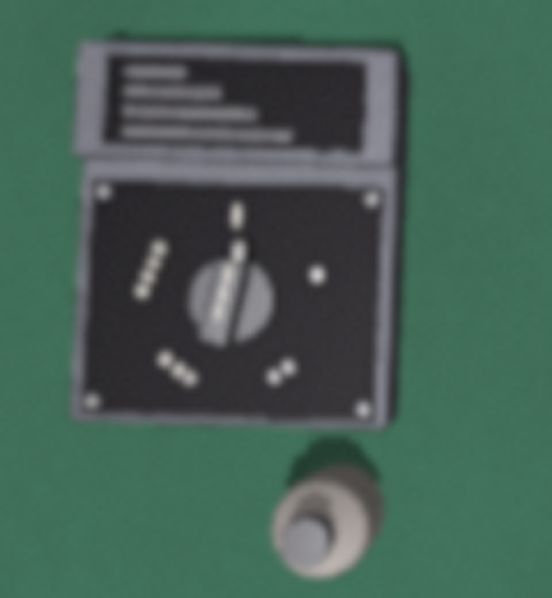

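Crop 1: the plate corners are at (57,52), (755,82), (750,440) and (42,410). The blank's slotted far end is at about (656,215) and its near end at about (672,335). Crop 2: the stand-by bar is at (237,215), dots 1 at (316,274), 2 at (281,372), 3 at (177,370) and 4 at (150,268). The nose is at (239,250) and the bar's tail at (213,335).

```bash
cat >> h.py <<'E'
def fit2(local,world):
    l=np.array(local,float);w=np.array(world,float)[:,:2];lc=l.mean(0);wc=w.mean(0)
    H=(l-lc).T@(w-wc); a=np.arctan2(H[0,1]-H[1,0],H[0,0]+H[1,1])
    M=np.array([[np.cos(a),-np.sin(a)],[np.sin(a),np.cos(a)]]); t=wc-M@lc
    return a,t,M,(w-(l@M.T+t))
E
python3 - <<'E'
from h import *
px=lambda P,k,o:(np.array(P)+.5)/k-.5+np.array(o)
W=ray('top0',px([(57,52),(755,82),(750,440),(42,410)],5,(330,150)),12)
a,t,M,res=fit2([(88,172),(88,-172),(-88,-172),(-88,172)],W)
print('fixture',a,t,res.round(1).tolist())
st=t+M@[0,-126];print('station4',st)
print('target blank',st+M@[2,14])
B=ray('top0',px([(640,210),(676,206),(693,338),(653,345)],5,(330,150)),32)
b=(B[:,:2]-st)@M; print('blank corners in station',b.round(1).tolist(),b.mean(0))
import math
ang=[0,-72,-144,144,72];L=[]
W=ray('top0',px([(237,215),(316,274),(281,372),(177,370),(150,268)],4.6,(190,180)),58)
L=[(math.cos(math.radians(g)),math.sin(math.radians(g))) for g in ang]
r=np.linalg.norm(W[:,:2]-W[:,:2].mean(0),axis=1);print('r',r)
L=np.array(L)*r.mean()
a2,t2,M2,res=fit2(L,W);print('console yaw',a2,'axis',t2,res.round(1).tolist())
n=ray('top0',px([(239,250)],4.6,(190,180)),70)[0,:2]-t2;tl=ray('top0',px([(213,340)],4.6,(190,180)),90)[0,:2]-t2
for v in(n,tl):
    v=v@M2;print(v,'sel cw',-math.atan2(v[1],v[0]))
bo=ray('top0',px([(305,545)],4.6,(190,180)),130);print('bottle',bo)
E
```

```text
fixture -0.04201953130013549 [ 586.80982541 -265.64960072] [[0.3, -0.5], [-0.0, 0.1], [0.2, 0.4], [-0.5, -0.0]]
station4 [ 581.51692235 -391.53838171]
target blank [ 584.10325731 -377.63475371]
blank corners in station [[19.7, 15.7], [22.3, -1.5], [-40.8, -10.5], [-45.0, 8.4]] [-10.9484751    3.02785436]
r [42.65297982 43.91555619 44.04278379 44.39232361 44.59116685]
console yaw -0.03085728617665982 axis [474.13458853 139.30993917] [[-1.3, -0.3], [0.6, 0.2], [0.1, -0.4], [-0.5, 0.2], [1.0, 0.3]]
[24.94829949 -4.33204314] sel cw 0.1719265693092468
[-19.26017599   2.63764834] sel cw -3.0054909953909434
bottle [[362.13104484  90.6759379  130.        ]]
```

```bash
cat >> h.py <<'E'
def go(pos,heading=None,tiltfix=True):
    """units to type to reach pos with tool straight down, jaw heading (rad) in world"""
    s=manip.get_state();q=R.from_quat(s['eef_rot']).as_matrix();p=np.array(s['tool_pos'])
    h=np.arctan2(q[1,0],q[0,0]) if heading is None else heading
    T=np.array([[np.cos(h),np.sin(h),0],[np.sin(h),-np.cos(h),0],[0,0,-1]])
    rv=R.from_matrix(q.T@T).as_rotvec(degrees=True)
    print('shift',(q.T@(np.array(pos)-p)/30).round(3),'turn',(rv/6).round(3),'now',p.round(1),'F',np.array(s['contact_force']).round(1),'t',s['clock'],'w',round(s['grip_width'],1))
A=-0.042; ST=np.array([581.5,-391.5])
MS=np.array([[np.cos(A),-np.sin(A)],[np.sin(A),np.cos(A)]])
def S(x,y,z): return [*(ST+MS@[x,y]),z]   # station -> world
def inS(p): return (np.array(p)[:2]-ST)@MS
E
python3 -c "
from h import *
go(S(-11,-40,150),A)"
```

```text
shift [ -3.077 -14.877   3.098] turn [-1.2000e-02  1.6000e-02 -1.2241e+01] now [ 158.7 -629.8  242.8] F [ 0.4  0.4 -0.2] t 0.15 w 93.2
```

```bash
python3 -m creep '[[[-0.4,-1.3,0.3,0,0,-1.1,0],[-0.8,-2.6,0.6,0,0,-2.2,0],[-1.1,-3.9,0.8,0,0,-3.3,0],[-1.4,-5.2,1,0,0,-4.4,0],[-1.7,-6.5,1.2,0,0,-5.5,0],[-2,-7.8,1.5,0,0,-6.6,0],[-2.3,-9.1,1.8,0,0,-7.7,0],[-2.5,-10.4,2,0,0,-8.8,0]]]' && python3 -c "
from h import *
go(S(-11,-40,150),A)"
```

```text
clock: 0.82
tool_pos: [443.9, -478.8, 181.9]
eef_rot: [0.98, -0.197, -0.001, -0.001]
contact_force: [1.3, -1.4, 0.0]
grip_width: 43.9
shift [ 3.229 -3.074  1.059] turn [-0.028  0.026 -3.383] now [ 443.9 -478.8  181.9] F [ 1.3 -1.4  0. ] t 0.8167 w 43.9
```

```bash
python3 -m creep '[[[0.9,-0.8,0.3,0,0,-0.9,0],[1.8,-1.7,0.6,0,0,-1.8,0],[2.6,-2.5,0.9,0,0,-2.7,0],[3.23,-3.07,1.06,-0.03,0.03,-3.38,0],[3.23,-3.07,1.06,-0.03,0.03,-3.38,0],[3.23,-3.07,1.06,-0.03,0.03,-3.38,0]]]' && python3 -c "
from h import *
go(S(-11,-40,150),A)
snap('wrist','w1')
im=cv2.imread('pics/w1.png');cv2.imwrite('pics/w1b.png',cv2.resize(im,None,fx=1.25,fy=1.25,interpolation=cv2.INTER_CUBIC))"
```

```text
clock: 1.32
tool_pos: [570.0, -429.0, 148.6]
eef_rot: [1.0, -0.02, -0.0, -0.001]
contact_force: [-0.4, -1.3, 0.6]
grip_width: 4.4
shift [-0.036  0.069 -0.046] turn [-0.018  0.007  0.025] now [ 570.  -429.   148.6] F [-0.4 -1.3  0.6] t 1.3167 w 4.4
```

View pics/w1b.png

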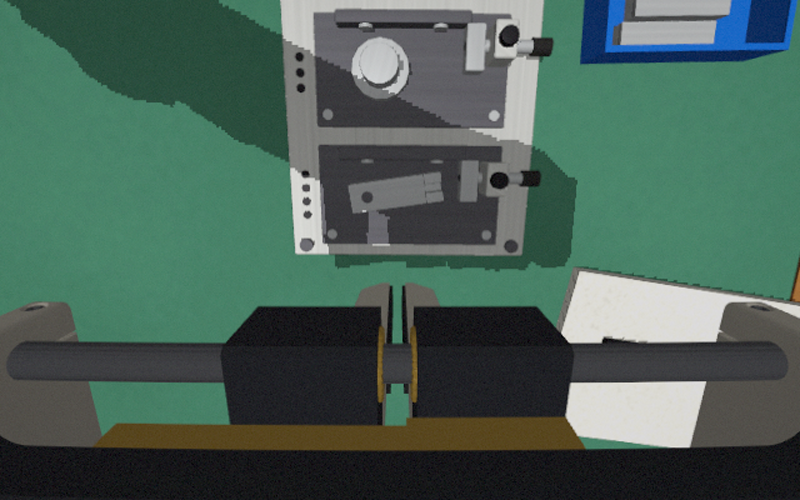

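The wrist view is in enlarged pixels. The blank's top corners are at (349,185), (438,172), (443,201) and (357,213). The station floor corners are at (319,146), (502,146), (497,245) and (325,242), and the end stop face is near x=460.

Run:
```python
from h import *
k=lambda P:(np.array(P)+.5)/1.25-.5
W=ray('w1',k([(319,146),(502,146),(497,245),(325,242)]),18)
print('floor',[inS(p).round(1).tolist() for p in W])
a,t,M,r=fit2([(-65,36),(65,36),(65,-36),(-65,-36)],W);print(a,t,r.round(1).tolist())
W=ray('w1',k([(294,253),(524,255)]),12);print('plate',[inS(p).round(1).tolist() for p in W],'nominal +-88,-46')
W=ray('w1',k([(460,161),(478,161),(478,201),(460,201)]),32);print('endstop',[inS(p).round(1).tolist() for p in W],'34..46, 26..-2')
B=ray('w1',k([(349,185),(438,172),(443,201),(357,213)]),32)
b=np.array([inS(p) for p in B]);print('blank',b.round(1).tolist(),b.mean(0))
```

```text
floor [[-64.6, 33.7], [64.0, 34.2], [65.4, -37.5], [-63.3, -35.6]]
-0.04165192035329598 [ 581.84024061 -392.81560536] [[0.0, -1.0], [-1.4, -0.5], [-0.0, -0.2], [1.4, 1.6]]
plate [[-88.8, -45.9], [88.5, -46.8]] nominal +-88,-46
endstop [[32.6, 24.0], [44.7, 24.1], [46.2, -2.8], [33.8, -2.9]] 34..46, 26..-2
blank [[-42.4, 7.8], [18.0, 16.7], [22.1, -2.9], [-37.4, -11.5]] [-9.92641232  2.51064324]
```

```bash
python3 -c "
from h import *
go(S(-10.5,-29,49),A)"
```

```text
shift [ 0.039 -0.375  3.34 ] turn [ 0.003  0.014 -0.006] now [ 568.3 -431.2  149.2] F [-0.8 -0.7 -1.2] t 1.3667 w 2.3
```

```bash
python3 -m creep '[[[0.04,-0.37,0.9,0,0,0,0],[0.04,-0.37,1.8,0,0,0,0],[0.04,-0.37,2.6,0,0,0,0],[0.04,-0.37,3.1,0,0,0,0],[0.04,-0.37,3.34,0,0,0,0],[0.04,-0.37,3.34,0,0,0,0],[0.04,-0.37,3.34,0,0,0,0]]]' && python3 -c "
from h import *
go(S(-10.5,-14,49),A)"
```

```text
clock: 1.95
tool_pos: [569.2, -421.7, 49.8]
eef_rot: [1.0, -0.022, -0.001, 0.001]
contact_force: [0.7, -0.3, -0.1]
grip_width: 0.5
shift [ 0.016 -0.555  0.026] turn [ 0.015  0.01  -0.027] now [ 569.2 -421.7   49.8] F [ 0.7 -0.3 -0.1] t 1.95 w 0.5
```

```bash
python3 -m creep '[[[0.01,-0.2,0.03,0,0,0,0],[0.01,-0.4,0.03,0,0,0,0],[0.01,-0.5,0.03,0,0,0,0],[0.01,-0.57,0.03,0,0,0,0],[0.01,-0.64,0.03,0,0,0,0],[0.01,-0.71,0.03,0,0,0,0],[0.01,-0.76,0.03,0,0,0,0],[0.01,-0.76,0.03,0,0,0,0]]]' && python3 -c "
from h import *
go(S(-10.5,-3.5,49),A);print(inS(manip.get_state()['tool_pos']))
snap('wrist','w2')
crop('w2',220,80,460,260,3.3,'w2b')"
```

```text
clock: 2.62
tool_pos: [570.6, -398.5, 49.0]
eef_rot: [1.0, -0.022, -0.001, 0.001]
contact_force: [0.6, -1.2, 1.2]
grip_width: 0.2
shift [ 0.002 -0.133 -0.001] turn [ 0.014  0.009 -0.024] now [ 570.6 -398.5   49. ] F [ 0.6 -1.2  1.2] t 2.6167 w 0.2
[-10.56769049  -7.47931678]
```

View pics/w2b.png

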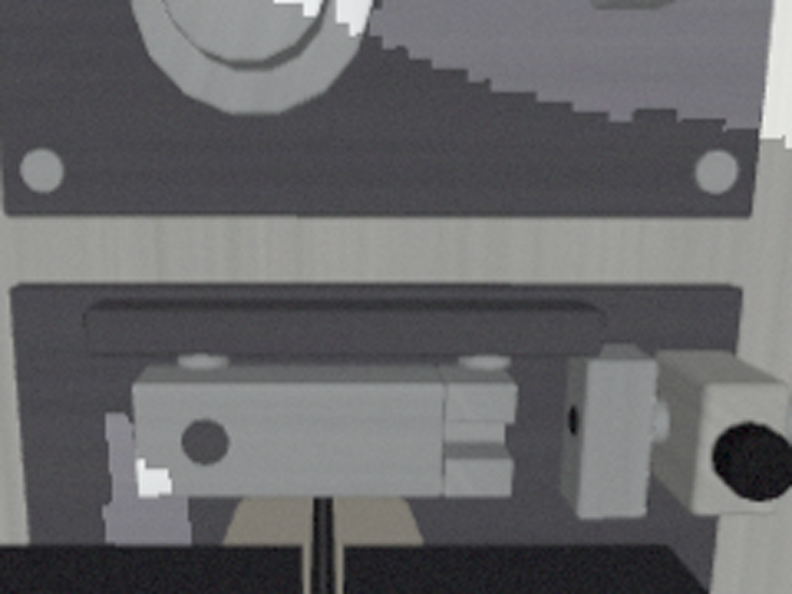

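The blank is now square to the fence, its left face (y≈368) just short of both buttons at (205,360) and (485,360). I'll push on gently.

```bash
python3 -m creep '[[[0,-0.05,0,0,0,0,0],[0,-0.09,0,0,0,0,0],[0,-0.13,0,0,0,0,0],[0,-0.16,0,0,0,0,0],[0,-0.16,0,0,0,0,0]]]'; python3 -c "
from h import *
print(inS(manip.get_state()['tool_pos']))"
```

```text
clock: 3.08
tool_pos: [570.6, -396.2, 49.0]
eef_rot: [1.0, -0.023, -0.0, 0.003]
contact_force: [0.5, -5.1, -0.6]
grip_width: 0.5
[-10.70426028  -5.19804914]
```

```bash
python3 -m creep '[[[0,0.2,0,0,0,0,0],[0,0.4,0,0,0,0,0],[0,0.4,-0.6,0,0,0,0],[0,0.4,-1.1,0,0,0,0],[0,0.4,-1.1,0,0,0,0]]]'; python3 -c "
from h import *
go(S(-75,12.5,82),A);go(S(-75,12.5,49),A)"
```

```text
clock: 3.5
tool_pos: [572.0, -408.3, 85.0]
eef_rot: [1.0, -0.023, 0.002, 0.003]
contact_force: [0.4, -0.3, 0.9]
grip_width: 0.8
shift [-2.212 -0.982  0.082] turn [ 0.055 -0.047 -0.038] now [ 572.  -408.3   85. ] F [ 0.4 -0.3  0.9] t 3.5 w 0.8
shift [-2.217 -0.988  1.182] turn [ 0.055 -0.047 -0.038] now [ 572.  -408.3   85. ] F [ 0.4 -0.3  0.9] t 3.5 w 0.8
```

```bash
python3 -m creep '[[[-0.9,-0.4,0,0,0,0,0],[-1.7,-0.8,0,0.05,-0.05,-0.04,0],[-2.2,-0.98,0,0.05,-0.05,-0.04,0],[-2.22,-0.98,0,0.05,-0.05,-0.04,0],[-2.22,-0.99,0.6,0.05,-0.05,-0.04,0],[-2.22,-0.99,1.1,0.05,-0.05,-0.04,0],[-2.22,-0.99,1.18,0.05,-0.05,-0.04,0],[-2.22,-0.99,1.18,0.05,-0.05,-0.04,0]]]'; python3 -c "
from h import *
go(S(-62,12.5,49),A);go(S(-48,12.5,49),A);print(inS(manip.get_state()['tool_pos']))"
```

```text
clock: 4.17
tool_pos: [506.8, -375.2, 47.5]
eef_rot: [1.0, -0.021, -0.001, -0.001]
contact_force: [-0.0, -0.4, -0.9]
grip_width: 0.2
shift [ 0.443  0.021 -0.051] turn [-0.014  0.022  0.004] now [ 506.8 -375.2   47.5] F [-0.  -0.4 -0.9] t 4.1667 w 0.2
shift [ 0.91   0.021 -0.052] turn [-0.014  0.022  0.004] now [ 506.8 -375.2   47.5] F [-0.  -0.4 -0.9] t 4.1667 w 0.2
[-75.29575691  13.1239378 ]
```

```bash
python3 -m creep '[[[0.2,0.02,-0.05,0,0,0,0],[0.4,0.02,-0.05,0,0,0,0],[0.5,0.02,-0.05,0,0,0,0],[0.57,0.02,-0.05,0,0,0,0],[0.64,0.02,-0.05,0,0,0,0],[0.71,0.02,-0.05,0,0,0,0],[0.78,0.02,-0.05,0,0,0,0],[0.78,0.02,-0.05,0,0,0,0]]]'; python3 -c "
from h import *
print(inS(manip.get_state()['tool_pos']))"
python3 -m creep '[[[0.04,0,0,0,0,0,0],[0.08,0,0,0,0,0,0],[0.11,0,0,0,0,0,0],[0.11,0,0,0,0,0,0]]]'; python3 -c "
from h import *
print(inS(manip.get_state()['tool_pos']))"
```

```text
clock: 4.83
tool_pos: [529.9, -377.1, 49.2]
eef_rot: [1.0, -0.021, -0.002, -0.001]
contact_force: [-2.2, 1.1, 1.6]
grip_width: 0.7
[-52.12097954  12.25363965]
clock: 5.17
tool_pos: [533.4, -377.3, 49.2]
eef_rot: [1.0, -0.021, -0.001, -0.0]
contact_force: [-3.1, -0.1, 1.8]
grip_width: 0.9
[-48.67389387  12.18416842]
```

```bash
python3 -m creep '[[[0.04,0,0,0,0,0,0],[0.08,0,0,0,0,0,0],[0.1,0,0,0,0,0,0],[0.1,0,0,0,0,0,0]]]'; python3 -c "
from h import *
print(inS(manip.get_state()['tool_pos']))"
```

```text
clock: 5.5
tool_pos: [536.7, -377.4, 49.3]
eef_rot: [1.0, -0.021, -0.001, -0.0]
contact_force: [-1.5, 0.3, 1.5]
grip_width: 0.5
[-45.35949354  12.20815115]
```

```bash
python3 -m creep '[[[0.04,0,0,0,0,0,0],[0.08,0,0,0,0,0,0],[0.1,0,0,0,0,0,0],[0.1,0,0,0,0,0,0]]]'; python3 -c "
from h import *
print(inS(manip.get_state()['tool_pos']))
snap('wrist','w3')
crop('w3',250,80,490,260,3.3,'w3b')"
```

```text
clock: 5.83
tool_pos: [538.5, -377.5, 49.2]
eef_rot: [1.0, -0.021, -0.003, -0.001]
contact_force: [-5.0, -0.4, 4.9]
grip_width: 0.1
[-43.54466498  12.14500178]
```

View pics/w3b.png

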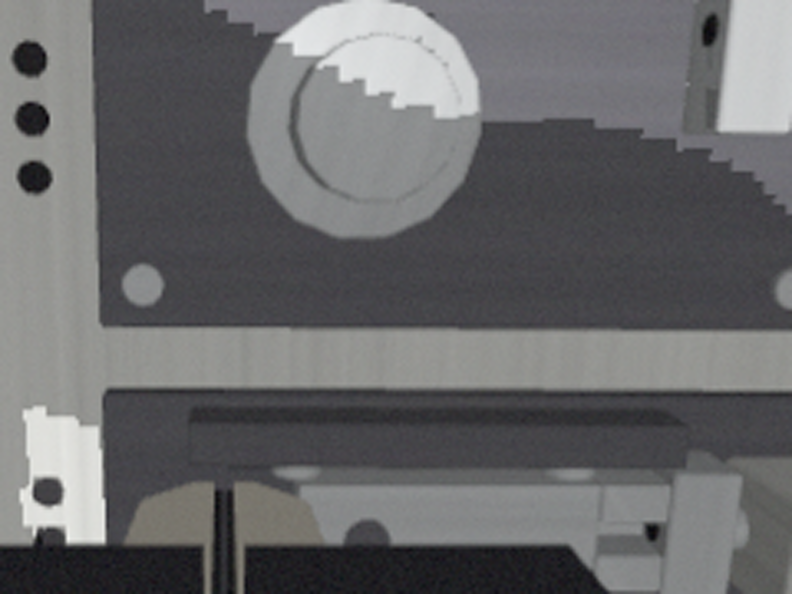

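The blank's far end now meets the end stop at (668,500), and the force has risen to 5 N. I'll press a little harder, then back off and repeat the side press.

```bash
python3 -m creep '[[[0.06,0,0,0,0,0,0],[0.12,0,0,0,0,0,0],[0.12,0,0,0,0,0,0]]]'; python3 -m creep '[[[-0.3,0,0,0,0,0,0],[-0.6,0,0,0,0,0,0],[-0.6,0,-0.6,0,0,0,0],[-0.6,0,-1.1,0,0,0,0],[-0.6,0,-1.1,0,0,0,0]]]'; python3 -c "
from h import *
go(S(-3,-18,84),A);go(S(-3,-18,49),A)"
```

```text
clock: 6.13
tool_pos: [538.7, -377.6, 49.1]
eef_rot: [1.0, -0.021, -0.006, -0.001]
contact_force: [-8.3, 1.0, 9.1]
grip_width: 0.1
clock: 6.55
tool_pos: [524.0, -377.8, 85.2]
eef_rot: [1.0, -0.021, -0.002, 0.0]
contact_force: [0.6, 0.1, 0.5]
grip_width: 0.7
shift [1.834 0.974 0.033] turn [ 0.008  0.046 -0.007] now [ 524.  -377.8   85.2] F [0.6 0.1 0.5] t 6.55 w 0.7
shift [1.839 0.973 1.199] turn [ 0.008  0.046 -0.007] now [ 524.  -377.8   85.2] F [0.6 0.1 0.5] t 6.55 w 0.7
```

```bash
python3 -m creep '[[[0.9,0.5,0,0,0,0,0],[1.7,0.97,0,0,0.05,0,0],[1.83,0.97,0,0,0.05,0,0],[1.84,0.97,0.6,0,0.05,0,0],[1.84,0.97,1.1,0,0.05,0,0],[1.84,0.97,1.2,0,0.05,0,0],[1.84,0.97,1.2,0,0.05,0,0]]]';  python3 -c "
from h import *
go(S(-3,-8,49),A);go(S(-3,-4.5,49),A)"
```

```text
clock: 7.13
tool_pos: [576.8, -408.2, 46.7]
eef_rot: [1.0, -0.021, -0.001, -0.001]
contact_force: [0.5, 0.7, 0.0]
grip_width: 0.6
shift [ 0.034 -0.296 -0.075] turn [-0.013  0.024 -0.002] now [ 576.8 -408.2   46.7] F [0.5 0.7 0. ] t 7.1333 w 0.6
shift [ 0.034 -0.413 -0.075] turn [-0.013  0.024 -0.002] now [ 576.8 -408.2   46.7] F [0.5 0.7 0. ] t 7.1333 w 0.6
```

```bash
python3 -m creep '[[[0,-0.15,-0.07,0,0,0,0],[0,-0.28,-0.07,0,0,0,0],[0,-0.34,-0.07,0,0,0,0],[0,-0.38,-0.07,0,0,0,0],[0,-0.43,-0.07,0,0,0,0],[0,-0.47,-0.07,0,0,0,0],[0,-0.47,-0.07,0,0,0,0]]]'; python3 -c "
from h import *
print(inS(manip.get_state()['tool_pos']))"
```

```text
clock: 7.72
tool_pos: [578.0, -396.7, 50.0]
eef_rot: [1.0, -0.022, 0.0, 0.002]
contact_force: [0.4, -4.9, 1.7]
grip_width: 0.7
[-3.29708907 -5.31736631]
```

Side contact again at the same y (-5.3). I'll retreat, rise and look straight down at the blank.

```bash
python3 -m creep '[[[0,0.2,0,0,0,0,0],[0,0.5,0,0,0,0,0],[0,1,-0.6,0,0,0,0],[0,1.8,-1.2,0,0,0,0],[0,2.2,-1.6,0,0,0,0],[0,2.2,-1.6,0,0,0,0],[0,2.2,-1.6,0,0,0,0]]]'; python3 -c "
from h import *
print(inS(manip.get_state()['tool_pos']))
snap('wrist','w4')
crop('w4',240,70,440,210,4,'w4b')"
```

```text
clock: 8.3
tool_pos: [574.5, -462.6, 97.9]
eef_rot: [1.0, -0.023, 0.0, 0.001]
contact_force: [0.3, 0.3, 0.3]
grip_width: 0.4
[ -3.98015742 -71.36326174]
```

View pics/w4b.png

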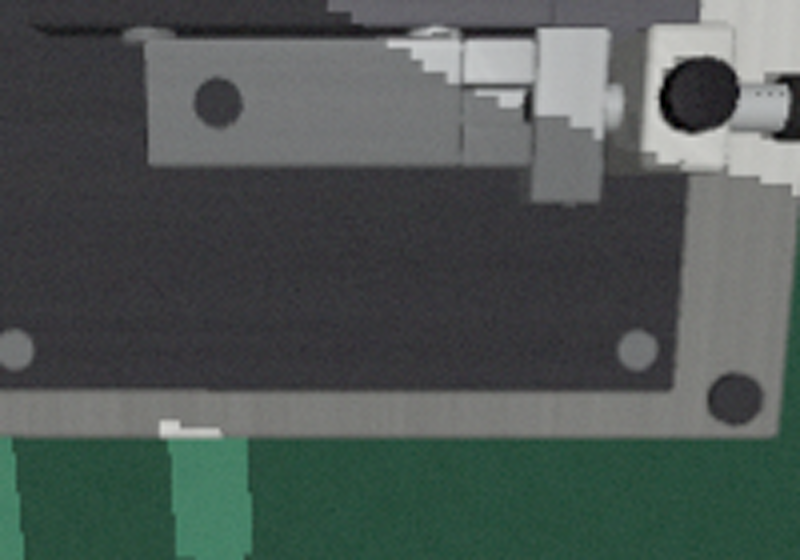

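The blank's far end sits flush on the end stop (533,100) and its left face on both buttons at (150,35) and (435,33), square. Next is the console.

```bash
python3 -c "
from h import *
go([425,130,200],-1.757);print(manip.get_state()['joint_positions'].round(2))"
```

```text
shift [ -5.832 -19.461  -3.421] turn [8.0000e-03 1.2000e-02 1.6368e+01] now [ 574.6 -460.7   96.9] F [-0.3  0.1 -1.2] t 8.35 w 0.5
[ 0.8   0.91 -0.32  1.27  0.3   1.01  0.39]
```

```bash
python3 -m creep '[[[0,0,-1.2,0,0,1,30],[0,0,-2.4,0,0,2,60],[-0.3,-1,-3.4,0,0,3,93],[-0.6,-2.2,-3.4,0,0,4,93],[-1,-3.4,-3.4,0,0,5,93],[-1.3,-4.6,-3.4,0,0,6,93],[-1.7,-5.8,-3.4,0,0,7,93],[-2,-7,-3.4,0,0,8,93]]]'; python3 -c "
from h import *
go([425,130,200],-1.757);print(manip.get_state()['joint_positions'].round(2))"
```

```text
clock: 9.02
tool_pos: [521.7, -244.2, 197.6]
eef_rot: [0.904, -0.428, -0.003, -0.001]
contact_force: [0.4, -0.0, -0.5]
grip_width: 49.2
shift [-11.688  -5.418  -0.018] turn [0.039 0.047 8.339] now [ 521.7 -244.2  197.6] F [ 0.4 -0.  -0.5] t 9.0167 w 49.2
[ 0.49  0.55 -0.13  1.7   0.09  0.9  -0.57]
```

```bash
python3 -m creep '[[[-1.1,-0.5,0,0,0,0.9,60],[-2.3,-1.1,0,0,0,1.8,60],[-3.5,-1.6,0,0,0,2.8,60],[-4.7,-2.2,0,0,0,3.8,60],[-5.9,-2.8,0,0,0,4.8,60],[-7.1,-3.4,0,0,0,5.8,60],[-8.3,-3.9,0,0,0,6.8,60],[-9.5,-4.4,0,0,0,7.8,60]]]'; python3 -c "
from h import *
go([425,130,200],-1.757);print(manip.get_state()['joint_positions'].round(2))"
```

```text
clock: 9.68
tool_pos: [440.0, 63.1, 198.0]
eef_rot: [-0.659, 0.752, 0.005, -0.002]
contact_force: [0.6, 0.1, -0.3]
grip_width: 59.7
shift [-2.145  0.791 -0.054] turn [0.092 0.026 0.515] now [440.   63.1 198. ] F [ 0.6  0.1 -0.3] t 9.6833 w 59.7
[-0.23  0.37  0.06  2.04 -0.04  0.74 -1.85]
```

```bash
python3 -m creep '[[[-1,0.4,0,0,0,0.5,60],[-1.8,0.79,0,0.09,0.03,0.51,60],[-2.14,0.79,-0.05,0.09,0.03,0.51,60],[-2.14,0.79,-0.05,0.09,0.03,0.51,60],[-2.14,0.79,-0.05,0.09,0.03,0.51,60]]]'; python3 -c "
from h import *
snap('wrist','w5')
im=cv2.imread('pics/w5.png');cv2.imwrite('pics/w5b.png',cv2.resize(im,None,fx=1.25,fy=1.25,interpolation=cv2.INTER_CUBIC))
go([474,139,200],-1.757);print(manip.get_state()['joint_positions'].round(2))"
```

```text
clock: 10.1
tool_pos: [424.4, 129.7, 199.3]
eef_rot: [-0.639, 0.769, 0.0, -0.001]
contact_force: [0.3, -0.3, 0.1]
grip_width: 60.2
shift [-0.646 -1.548 -0.023] turn [ 0.012 -0.017 -0.006] now [424.8 128.6 199.4] F [ 0.1 -0.6  0.3] t 10.15 w 60.0
[-0.39  0.36  0.07  2.05 -0.03  0.73 -2.06]
```

View pics/w5b.png

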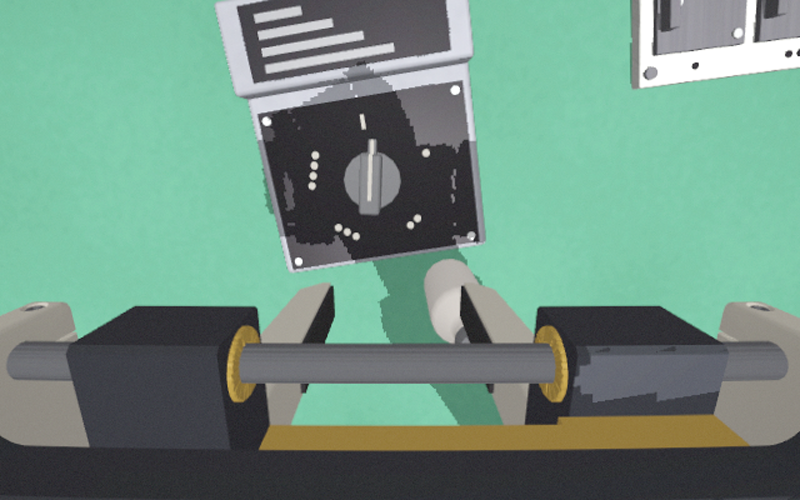

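The selector's skirt centre is at (372,181), the nose tip at (373,140), and the stripe runs from (373,153) to (370,202). Marks: stand-by (363,122), one dot (426,153), two (414,221), three (347,232), four (314,171). The tips and bottle stay clear of the console.

```bash
cat > sel.py <<'E'
from h import *
def sel(fn,marks,nose,stripe,skirt,k=lambda P:np.array(P)):
    W=ray(fn,k(marks),58); ang=np.radians([0,-72,-144,144,72])
    L=np.c_[np.cos(ang),np.sin(ang)]*44
    a,t,M,r=fit2(L,W);print('yaw',a,'axis',t,r.round(1).tolist())
    sk=ray(fn,k([skirt]),64.5)[0,:2];print('skirt centre',sk)
    n=ray(fn,k([nose]),70)[0,:2]-t;s=ray(fn,k(stripe),90.5)[:,:2];print('stripe mid',s.mean(0))
    for nm,v in(('nose',n),('nose-skirt',n+t-sk),('stripe',s[0]-s[1])):
        h=np.arctan2(v[1],v[0]);print(nm,'heading',round(h,3),'sel',round(a-h,3),'len',np.linalg.norm(v).round(1))
E
python3 - <<'E'
from sel import *
sel('w5',[(363,122),(426,153),(414,221.5),(347,232),(314,171)],(373,140),[(373,153),(370,202)],(372,181),lambda P:(np.array(P)+.5)/1.25-.5)
E
```

```text
yaw -0.029905783015546614 axis [474.30119028 137.5442535 ] [[-1.6, -0.0], [0.4, -0.1], [0.6, -0.2], [0.3, 0.3], [0.3, -0.0]]
skirt centre [474.79796392 137.61401243]
stripe mid [478.52666218 135.52520969]
nose heading -0.229 sel 0.199 len 29.1
nose-skirt heading -0.236 sel 0.206 len 28.7
stripe heading -0.261 sel 0.232 len 31.9
```

```bash
python3 -c "
from h import *
go([474.5,138,150],-1.806);go([474.5,138,93],-1.806)"
```

```text
shift [-0.62  -1.573  1.644] turn [ 0.012 -0.017  0.462] now [424.8 128.6 199.4] F [ 0.1 -0.6  0.3] t 10.15 w 60.0
shift [-0.623 -1.575  3.544] turn [ 0.012 -0.017  0.462] now [424.8 128.6 199.4] F [ 0.1 -0.6  0.3] t 10.15 w 60.0
```

```bash
python3 -m creep '[[[-0.3,-0.8,0,0,0,0.2,60],[-0.6,-1.4,0.3,0,0,0.46,60],[-0.62,-1.57,0.9,0,0,0.46,60],[-0.62,-1.57,1.7,0,0,0.46,60],[-0.62,-1.57,2.4,0,0,0.46,60],[-0.62,-1.57,2.8,0,0,0.46,60],[-0.62,-1.57,2.9,0,0,0.46,60],[-0.62,-1.57,2.9,0,0,0.46,60]]]'; python3 -c "
from h import *
go([474.5,138,93],-1.806)"
```

```text
clock: 10.82
tool_pos: [474.2, 135.7, 111.4]
eef_rot: [-0.618, 0.786, -0.0, -0.003]
contact_force: [-0.2, 0.6, 0.1]
grip_width: 60.3
shift [-0.079  0.007  0.612] turn [ 0.03  -0.038 -0.032] now [474.2 135.7 111.4] F [-0.2  0.6  0.1] t 10.8167 w 60.3
```

```bash
python3 -m creep '[[[-0.08,0,0.2,0.03,-0.04,0,60],[-0.08,0,0.4,0.03,-0.04,0,60],[-0.08,0,0.55,0.03,-0.04,0,60],[-0.08,0,0.6,0.03,-0.04,0,60],[-0.08,0,0.6,0.03,-0.04,0,60],[-0.08,0,0.6,0.03,-0.04,0,40],[-0.08,0,0.6,0.03,-0.04,0,30]]]'; python3 -c "
from h import *
go([474.5,138,93],-1.806)"
```

```text
clock: 11.4
tool_pos: [474.9, 138.1, 93.6]
eef_rot: [-0.618, 0.786, -0.0, 0.0]
contact_force: [0.6, 0.2, -0.4]
grip_width: 51.0
shift [0.008 0.012 0.021] turn [-0.006  0.005 -0.029] now [474.9 138.1  93.6] F [ 0.6  0.2 -0.4] t 11.4 w 51.0
```

Positioned over the knob. Closing on the bar.

```bash
python3 -m creep '[[[0,0,0,0,0,0,15],[0,0,0,0,0,0,8],[0,0,0,0,0,0,8],[0,0,0,0,0,0,8],[0,0,0,0,0,0,8],[0,0,0,0,0,0,8],[0,0,0,0,0,0,8],[0,0,0,0,0,0,8]]]'; python3 -c "
from h import *
s=manip.get_state();print(s['wrist_torque'],s['contact_force'])
go([474.5,138,93],-0.344)"
```

```text
clock: 12.07
tool_pos: [475.1, 138.6, 93.7]
eef_rot: [-0.618, 0.786, 0.0, 0.001]
contact_force: [-0.4, 2.2, 0.4]
grip_width: 13.9
[0.31995278 0.00730992 0.06634392] [-0.38420388  2.22246634  0.36214575]
shift [0.025 0.013 0.023] turn [-1.5000e-02  3.0000e-03 -1.3985e+01] now [475.1 138.6  93.7] F [-0.4  2.2  0.4] t 12.0667 w 13.9
```

```bash
python3 -m creep '[[[0,0,0,0,0,-0.9,8],[0,0,0,0,0,-1.8,8],[0,0,0,0,0,-2.8,8],[0,0,0,0,0,-3.8,8],[0,0,0,0,0,-4.8,8],[0,0,0,0,0,-5.8,8],[0,0,0,0,0,-6.8,8],[0,0,0,0,0,-7.5,8]]]'; python3 -c "
from h import *
s=manip.get_state();print(s['wrist_torque'],s['contact_force'],s['joint_positions'].round(2))
go([475,138.3,93.5],-0.344)"
```

```text
clock: 12.73
tool_pos: [475.0, 138.8, 93.7]
eef_rot: [0.873, -0.488, 0.0, -0.001]
contact_force: [-1.3, 1.5, 1.1]
grip_width: 13.7
[ 0.1866035   0.00718736 -0.0617847 ] [-1.31926279  1.52745497  1.12395437] [-0.22  0.6  -0.16  2.02  0.18  0.53 -1.53]
shift [0.013 0.01  0.007] turn [-0.018 -0.    -6.445] now [475.  138.8  93.7] F [-1.3  1.5  1.1] t 12.7333 w 13.7
```

```bash
python3 -m creep '[[[0,0,0,0,0,-1,8],[0,0,0,0,0,-2,8],[0,0,0,0,0,-3,8],[0,0,0,0,0,-4,8],[0,0,0,0,0,-5,8],[0,0,0,0,0,-6,8],[0,0,0,0,0,-6.45,8],[0,0,0,0,0,-6.45,8]]]'; python3 -c "
from h import *
s=manip.get_state();print(s['wrist_torque'],s['contact_force'],s['joint_positions'].round(2))
go([475,138.3,93.5],-0.344)"
```

```text
clock: 13.4
tool_pos: [475.0, 138.8, 93.7]
eef_rot: [0.985, -0.171, 0.0, -0.001]
contact_force: [-0.7, 0.2, 0.2]
grip_width: 14.1
[0.18152544 0.0383805  0.07467863] [-0.71848083  0.17715784  0.22364125] [-0.09  0.62 -0.36  2.02  0.39  0.57 -1.06]
shift [0.007 0.017 0.006] turn [-0.021 -0.002  0.011] now [475.  138.8  93.7] F [-0.7  0.2  0.2] t 13.4 w 14.1
```

Tool heading on target. Opening, rising straight up and looking.

```bash
python3 -m creep '[[[0,0,0,0,0,0,25],[0,0,0,0,0,0,40],[0,0,0,0,0,0,40],[0,0,0,0,0,0,40],[0,0,-0.5,0,0,0,40],[0,0,-1.4,0,0,0,40],[0,0,-2.5,0,0,0,40],[0,0,-3.5,0,0,0,40]]]'; python3 -m creep '[[[0,0.6,-0.6,0,0,0,40],[0,1.4,-0.8,0,0,0,40],[0,2,-0.8,0,0,0,40],[0,2,-0.8,0,0,0,40],[0,2,-0.8,0,0,0,40]]]'; python3 -c "
from h import *
s=manip.get_state();print(s['joint_positions'].round(2))
snap('wrist','w6');snap('top','top6')
p=proj('w6',[475,138,60])[0];print(p)
x,y=int(p[0])-80,max(0,int(p[1])-70)
print(x,y);crop('w6',x,y,x+160,y+120,5,'w6b')"
```

```text
clock: 14.07
tool_pos: [474.5, 138.5, 199.8]
eef_rot: [0.985, -0.171, -0.0, -0.001]
contact_force: [-0.0, -0.6, 1.1]
grip_width: 40.1
clock: 14.48
tool_pos: [454.2, 81.2, 223.8]
eef_rot: [0.985, -0.172, -0.0, -0.001]
contact_force: [-0.0, 0.5, -0.2]
grip_width: 40.2
[ 0.13  0.38 -0.48  1.96  0.23  0.85 -0.82]
[317.13149159 129.04323877]
237 59
```

View pics/w6b.png

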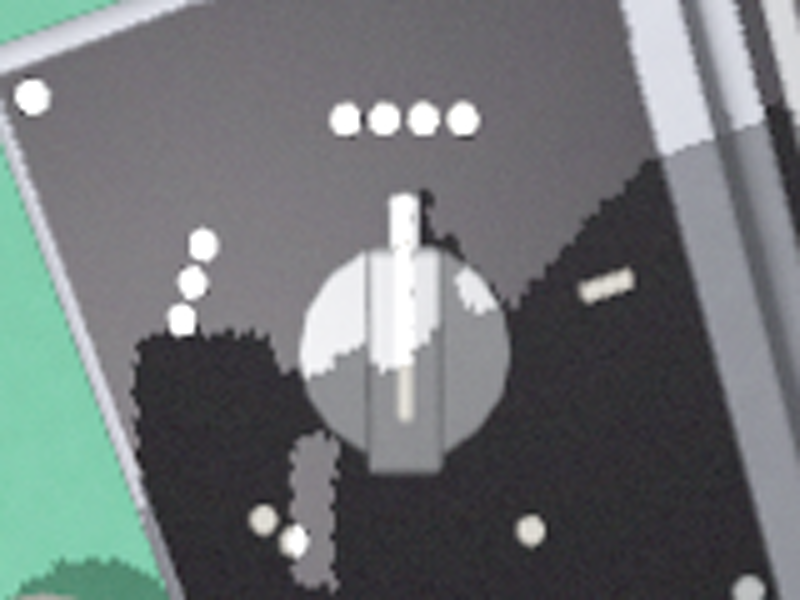

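The nose at (404,195) points at the four-dot mark, whose centre is (404,119), and the tool is clear. A quick numeric check, then one last look at the blank and bystanders from above.

Run:
```python
from sel import *
sel('w6',[(606,285),(530,530),(278,530),(192,282),(404,119)],(404,196),[(405,250),(405,420)],(405,352),lambda P:(np.array(P)+.5)/5-.5+np.array([237,59]))
a=cv2.imread('pics/top6.png');cv2.imwrite('pics/top6b.png',cv2.resize(a[80:320,190:490],None,fx=2.5,fy=2.5,interpolation=cv2.INTER_CUBIC))
```

```text
yaw -0.03020462267341871 axis [474.81803201 137.86506166] [[-1.5, 0.1], [0.4, -0.1], [0.3, -0.1], [0.3, 0.1], [0.4, 0.1]]
skirt centre [475.48510593 137.98306919]
stripe mid [476.61158203 141.17715305]
nose heading 1.213 sel -1.243 len 29.1
nose-skirt heading 1.233 sel -1.263 len 28.8
stripe heading 1.226 sel -1.257 len 29.6
```

View pics/top6b.png

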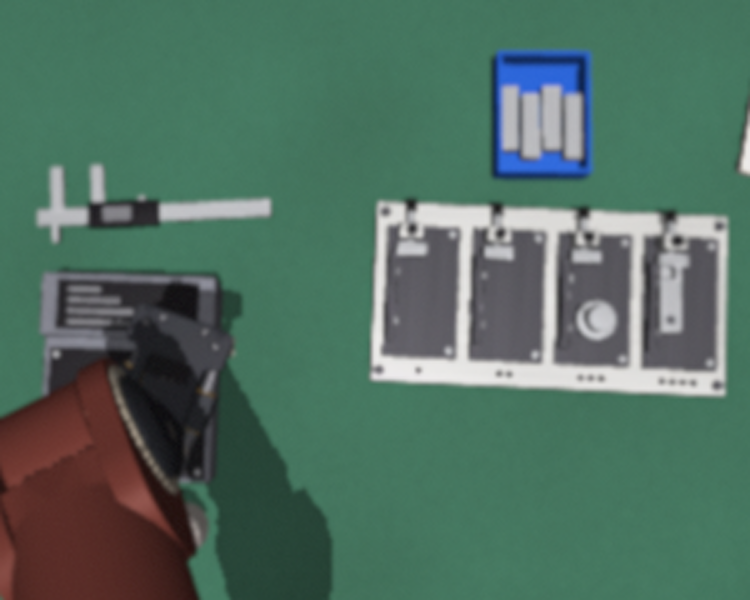

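From above, the blank sits home in place 4, at (670,290) against its stop. The master, caliper and bin are in place, and the bottle is partly hidden by the arm at (195,525).

```bash
python3 -c "
from h import *
s=manip.get_state();print(s['clock'],s['contact_force'],s['joint_velocities'].round(3));print(manip.hand_in())"
```

```text
14.5833 [0.15670293 0.18647481 0.28818912] [-0.011  0.008 -0.005 -0.005  0.     0.002  0.003]
the job is handed in; nothing more can be done
None
```

The job is done and handed in at 14.6 s. The blank is home in place 4 and the selector points at channel 4.

- **Blank:** I pushed it with closed fingers against both side buttons, then against the end stop, then against the buttons again. The force rose to about 5 N at the side, at the same spot both times, and 8 N at the end. The close picture afterwards showed it square and touching both buttons and the stop.
- **Selector:** I gripped the bar and turned it counter-clockwise, the shorter way, from about +0.2 to the four-dot mark. The last picture puts it between -1.243 and -1.263, against a target of -1.257. I then let go and lifted clear.
- **Bystanders:** The last top view shows the master, caliper and bin where they were, and no unexpected force showed up. The arm partly hid the bottle, so I checked it only by the part still visible.
- **Disagreement:** My two estimates of the station's y position, from the top and wrist cameras, differed by about 1.3 mm. I therefore relied on the contact forces and the close picture to judge when the blank was home.

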